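# Set the length stop on the joiner's cutting fence

## Robot

A 6-joint arm with a two-finger parallel gripper is mounted at the origin on the work surface. World frame = base frame: x ahead of the robot, y to its left, z up, the work surface at z = 0. Lengths are in m, angles in rad, forces in N, time in s.
With the tool pointing down it reaches from about 0.325 to 0.875 m from the base axis. Payload 4.4 kg.
Tool frame: the origin (TCP) lies on the mounting face of the last link; the fingertips stand 173 mm ahead of it and the grasp point (between the pads) lies 155 mm ahead of it; z points along the fingers, y is the line along which they close (so a half turn about z gives the same grasp; the last joint's range is limited). The gripper opens to 85 mm and grips with 20 to 120 N. Pads are 22 mm wide; open, the fingers measure 114 mm over their backs; the gripper's body (76 mm by 85 mm) begins 54 mm behind the grasp point. The pads swing forward as they close: fully open they stand 13 mm farther back than shut.
Start: joints at [-0.15, 0.207, 1.542, -0, 1.393, -0.15], TCP at [0.575, -0, 0.405] pointing down, gripper open.
Joint ranges: [-2.73, 2.73], [-0.86, 2.22], [0.23, 2.46], [-1.11, 4.25], [0.08, 2.63], [-2.82, 2.82]. Speed limits (rad/s): [2.79, 2.79, 3.14, 3.14, 3.14, 3.14].

## Interface

Orientations are given as a unit quaternion [x, y, z, w].
In Python, from cell import ctrl, eyes, hand_in gives the robot as it stands.
- The arm moves only by the tool send_rows, never from a script. Its argument "series" is text: rows parted by semicolons, each of 5 numbers parted by spaces: the shift along the tool's x, y, z in m, then the turn about the tool's z in degrees, then the gripper's target within -1 to 1 (shut at 1, half-way at 0, fully open at -1). A call has 1 to 20 rows; each row is the pose to reach, as a shift and turn from the pose commanded when the call began, along the tool's axes at that moment; what a row does not reach only later rows make up. A row lasts 1/8 s, in which the tool goes at most 62.5 mm and 10.7 degrees, less where a joint would pass 70% of its speed; a pose out of reach is approached as far as the arm can. A call with a gripper value outside its range is refused whole. The fingers move at their own pace and stop on an object; "squeeze" is the grip in N (left out, the last holds). Time passes only in rows, so rows that repeat a pose let the fingers close. It gives the time, the measured TCP pose, the force, the opening and the grip force at its end, in the units of the state.
- ctrl.observe(): the state, without advancing time (a new reading comes with each control period).
- eyes.capture(name): name is "scene" or "side" or "wrist"; returns the picture (400x640x3 uint8, red, green, blue); there is no depth.
- eyes.calibration(name): a dict with "fx", "fy", "cx", "cy" (pixels), "k1" (the pictures are not rectified: a ray, as slopes to the right and down, at radius r is drawn at 1 + k1 r^2 times it, then the intrinsics apply), "R" (3x3) and "t" (3): a world point X has camera coordinates R X + t; the wrist camera has in their place "hand_eye" (4x4, takes a point from camera to tool coordinates, whose origin is the TCP and whose axes are the flange's). Camera axes: x right, y down, z forward; pixel columns grow to the right and rows downward; lengths in m; the calibration is good to about 2 mm. A picture is of the moment at which its call begins: read the wrist's pose just before it. calibration takes no time and is no camera call.
- hand_in(): hands the job in; it is judged then, once.
The state is a dict: "clock": time; "joints": joint angles; "dq": joint speeds; "joint_efforts": joint torques, N m; "tool_pos": TCP position; "ee_rot": TCP orientation; "contact_force": force on the tool from outside, world axes, zero at the start; "ft_torque": the same for the moment, N m; "gripper_width": finger opening in m; "finger_force": force on a finger pad.
Only numpy, scipy, OpenCV 4.12 (cv2) and the standard library are available. Lean on these libraries where they do the work, as an engineer would, in place of code of your own. Each camera call takes 0.05 s, during which the arm holds its last target. There are 200 camera calls.

## Task

Set the length stop for the next batch of window bars: with a fingertip press down the rubber pad in the middle of the aluminium carriage on the rail, which frees its brake, and keeping it pressed slide the carriage right up against the end stop that has the round knob on top (not the plain one). Then let go so that the pad springs up and the brake holds it there. Press gently, do not force the carriage along with its brake on, grip nothing, and leave the other things on the bench where they are.

Things in the scene. Friction and masses are not known exactly. Their poses are not given: they have to be found in the camera images.
- fence: Fixed aluminium rail, 60 mm wide and 540 mm long, on a plywood board 100 x 580 x 12 mm. Origin: centre of the board's underside, on the bench. Its y axis runs along the rail, z up; the rail's top is 40 mm above the origin. It does not move.
- carriage: Aluminium carriage sliding only along the rail (fence y), 84 mm long, 60 mm wide. Origin: centre of its underside, 41 mm above the bench; axes as the fence's. At each end a cheek, 14 mm thick along the rail, rises to 78 mm above the bench; between them is a 56 mm gap, open at the sides, with the pad in it. Brake on, it resists about 35 N; pad pressed, 1 to 2 N move it.
- carriage_mid (a point): Point fixed to the carriage: the centre of the top of the pad when the pad is up, 66 mm above the bench, 12 mm below the tops of the cheeks.
- pad (a joint): Spring pad of black rubber with grey ribs in the middle of the carriage, top 50 mm along the rail by 44 mm across. Value: how far it is pressed down, 0 = up (brake on), 0.008 m = fully down. It takes about 10 N to start moving and 12 N fully down; the brake is free as soon as the pad has gone down about 1 mm.
- knob_stop: The goal stop: fixed dark steel block on the rail, 30 mm along the rail, 60 wide, 32 high, with a round knob (diameter 26 mm, 22 mm high) on top, 94 mm above the bench in all. Origin: centre of the block's underside, on the rail's top. It may be at either end of the rail. When the carriage touches it, their centres are 57 mm apart.
- plain_stop: The other stop, the same dark steel block without a knob, at the other end of the rail. Origin as for knob_stop.
- pine_strip: Loose pine strip, 28 x 260 x 22 mm, on the bench on the robot's side of the rail. Origin: centre of its underside. Leave alone.
- pencil: Loose flat carpenter's pencil, 11 x 166 x 8 mm, beyond the rail. Leave alone.
- try_square: Loose try square beyond the rail, stock 16 x 110 x 20 mm, blade 150 mm. Leave alone.
- tape_measure: Loose tape measure, 62 x 62 x 34 mm, beyond the rail. Leave alone.
- glue: Loose glue bottle, diameter 56 mm, 140 mm tall, standing well beyond the rail. Leave alone.
- screwdriver: Loose screwdriver lying on the robot's side of the rail. Leave alone.
- mallet: Loose wooden mallet, head 70 x 110 x 60 mm, lying beyond the rail. Leave alone.

How it is judged:
On the way, in this order (a step that is already met when the one before it is completed fails the run):
1. the pad is pressed down by more than 2 mm while the carriage is still within 15 mm of its start (value of joint pad above 0.002 m and distance of carriage_mid from where it was at the start of the episode below 0.015 m), for 0.05 s.
2. with the pad still pressed by more than 1 mm the carriage has come up against the stop with the knob (gap under 2.5 mm) (value of joint pad above 0.001 m and horizontal distance between carriage_mid and knob_stop below 0.0595 m), for 0.05 s.
At the end, for the whole second after the job is handed in: the carriage stands still against the stop with the knob (gap under 2.5 mm, centres less than 59.5 mm apart), with the pad up again (less than 0.6 mm down) and the brake on (horizontal distance between carriage_mid and knob_stop below 0.0595 m and value of joint pad below 0.0006 m and linear speed of carriage below 0.004 m/s); the robot touches nothing.
It fails at once if the carriage is forced with its brake on (the fingers push it with more than 26 N while the pad is less than 0.3 mm down) (contact force between the fingers and carriage above 26 N and value of joint pad below 0.0003 m).
It fails at once if the fingers squeeze or push the carriage or its pad with more than 60 N (contact force between the fingers and carriage above 60 N).
It fails at once if a bystander is lifted or moved by more than 20 mm (distance of any of pine_strip, pencil, try_square, tape_measure, glue, screwdriver, mallet from where it was at the start of the episode above 0.02 m).
It also fails if it takes over 38 s, if anything falls off the work surface, if the arm or the gripper's body presses on something with over 40 N, if the wrist force passes 120 N, or if a joint passes its speed limit or range.

## Working session

There is one attempt and no reset: what is moved stays moved. The work goes in short steps, Python scripts to look and compute and a tool call to move; the robot and the scene stay as the last step left them, time stands still between calls to the robot, and variables do not carry over. Pictures are saved under pics/ and viewed, at most 10 in all, crops included, and the job is handed in when it is done.

Besides the shell and the picture viewer there is one more tool, called by a JSON object that holds its "api" and its "payload", one argument or row to a line. send_rows: Moves the arm, as the interface text tells. Its arguments: {"type":"object","properties":{"series":{"type":"string"},"squeeze":{"type":"number"}},"required":["series"]}

```bash
mkdir -p pics; python3 - <<'E'
from cell import ctrl, eyes
import cv2
s=ctrl.observe();print({k:s[k] for k in("clock","tool_pos","ee_rot","contact_force","gripper_width")})
for n in("scene","side"):
    cv2.imwrite(f"pics/{n}0.png",eyes.capture(n)[:,:,::-1]);print(n,eyes.calibration(n))
E
```

```text
{'clock': 0.0, 'tool_pos': array([5.74629403e-01, 3.71710293e-05, 4.03489211e-01]), 'ee_rot': array([ 7.07104284e-01,  7.07108295e-01, -6.91588889e-04, -9.55267487e-04]), 'contact_force': array([-0.6077017 , -0.05212199, -0.2816565 ]), 'gripper_width': 0.08573583025783828}
scene {'fx': 379.68869302477765, 'fy': 379.68869302477765, 'cx': 326.11733678629605, 'cy': 197.08088026256073, 'k1': -0.057318425593017704, 'R': array([[ 0.38184331,  0.92418686, -0.00862139],
       [ 0.80820156, -0.33841804, -0.48195796],
       [-0.44833685,  0.1770646 , -0.87615193]]), 't': array([-0.24974488, -0.44313817,  1.05664682])}
side {'fx': 367.3904756629355, 'fy': 367.3904756629355, 'cx': 313.8448309912118, 'cy': 205.28060098986117, 'k1': -0.007608600509132524, 'R': array([[-0.73852268, -0.67418513,  0.00765875],
       [-0.42791112,  0.45990795, -0.7780596 ],
       [ 0.5210339 , -0.57789193, -0.62814377]]), 't': array([0.47065427, 0.30264265, 0.55526017])}
```

View pics/scene0.png

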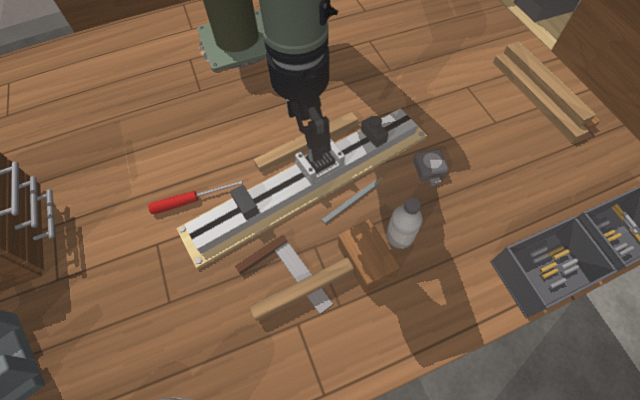

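View pics/side0.png

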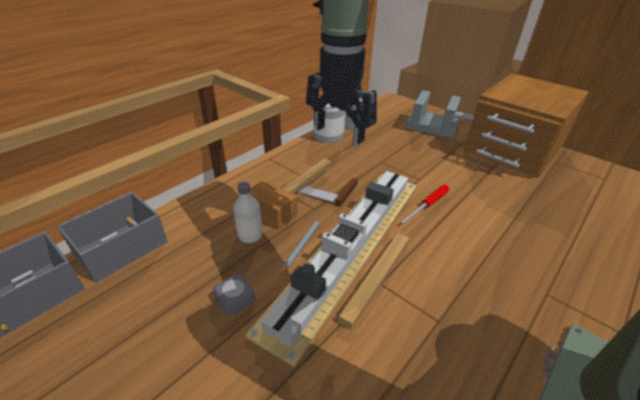

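The scene picture shows the rail running from (190,250) to (415,120). The plain stop is at (244,202), the carriage at (321,160) and the knob stop at about (375,128). The side picture shows the knob stop at (308,280), the carriage at (343,236) and the plain stop at (378,192). I'll enlarge both for exact pixels.

```bash
python3 - <<'E'
import cv2,numpy as np
a=cv2.imread("pics/scene0.png")[100:220,220:420];b=cv2.imread("pics/side0.png")[165:315,245:445]
f=lambda i:cv2.resize(i,None,fx=4,fy=4,interpolation=cv2.INTER_CUBIC)
cv2.imwrite("pics/za.png",f(a));cv2.imwrite("pics/zb.png",f(b))
E
```

```text
(no output)
```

View pics/za.png

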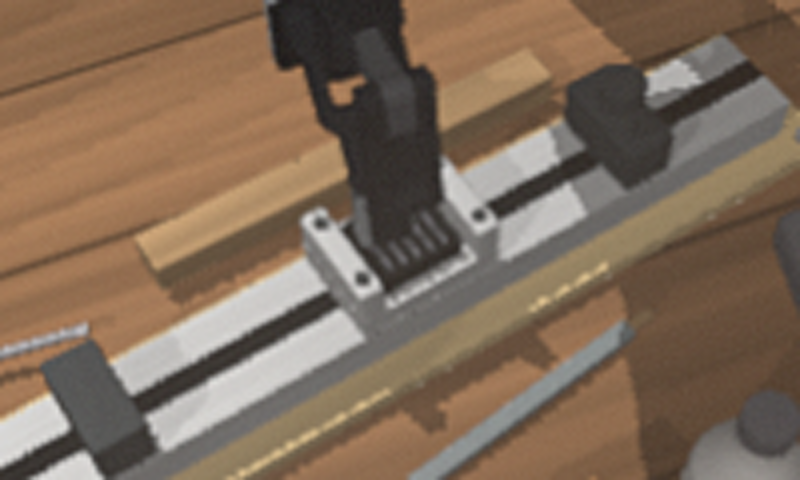

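View pics/zb.png

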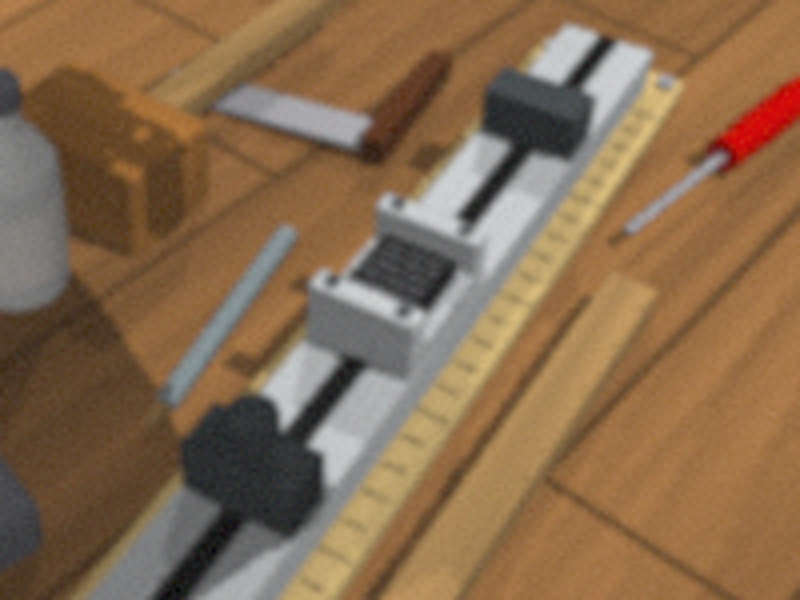

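The scene crop shows the carriage's screw holes at zoom (321,223), (362,280) and (480,215), and the slot from (5,472) to (755,70). The knob top is near (622,82). The side crop shows holes at (333,281), (405,311), (398,202) and (465,228), the slot from (605,42) to (180,580), and the knob at about (250,415). The knob stop is on the +y side.

```bash
cat > h.py <<'E'
import numpy as np,cv2
from cell import eyes
def ray(n,p,z):
    c=eyes.calibration(n);x=(np.array(p,float)-[c["cx"],c["cy"]])/[c["fx"],c["fy"]]
    u=x.copy()
    for _ in range(10):u=x/(1+c["k1"]*(u@u))
    R,t=np.array(c["R"]),np.array(c["t"]);o=-R.T@t;d=R.T@np.r_[u,1]
    return (o+d*(z-o[2])/d[2])[:2]
off={"scene":(220,100),"side":(245,165)}
def zr(n,p,z):return ray(n,(np.array(p)+.5)/4-.5+off[n],z)
E
python3 - <<'E'
from h import *
np.set_printoptions(precision=4,suppress=True)
H=[zr("side",p,.078) for p in((333,281),(405,311),(398,202),(465,228))];print("holes side",*H,"ctr",np.mean(H,0))
G=[zr("scene",p,.078) for p in((321,223),(362,280),(480,215))];print("holes scene",*G,"ctr(diag)",(G[0]+G[2])/2)
for n,a,b in(("side",(605,42),(180,580)),("scene",(770,68),(5,472))):
    A,B=zr(n,a,.04),zr(n,b,.04);d=A-B;print(n,"slot",A,B,np.degrees(np.arctan2(d[0],-d[1]) if d[1]<0 else np.arctan2(-d[0],d[1])))
print("knob",zr("scene",(624,80),.094),zr("side",(250,412),.094))
print("blk scene top corner front",zr("scene",(670,140),.072),zr("scene",(627,186),.04),"side bottom near",zr("side",(285,535),.04),zr("side",(190,478),.04))
E
```

```text
holes side [0.5214 0.0866] [0.4821 0.0788] [0.5356 0.0175] [0.4973 0.01  ] ctr [0.5091 0.0482]
holes scene [0.4942 0.0093] [0.5342 0.016 ] [0.5208 0.0854] ctr(diag) [0.5075 0.0473]
side slot [ 0.5638 -0.2374] [0.4729 0.2428] 10.714266621211815
scene slot [0.4662 0.291 ] [ 0.547  -0.1797] 9.741071837446993
knob [0.4812 0.1843] [0.4834 0.187 ]
blk scene top corner front [0.5114 0.1991] [0.5096 0.1784] side bottom near [0.4554 0.1944] [0.5091 0.2005]
```

The rail direction is about (-0.178, 0.984), the carriage is at about (0.508, 0.048), the knob at (0.483, 0.186), and the travel is about 82 mm. I'll hover above the pad with the fingers shut and turned in line with the rail.

{"api": "send_rows", "payload": {
  "series": "0.024 -0.033 0.03 -5 1; 0.048 -0.067 0.07 -10.3 1; 0.048 -0.067 0.11 -10.3 1; 0.048 -0.067 0.11 -10.3 1; 0.048 -0.067 0.11 -10.3 1; 0.048 -0.067 0.11 -10.3 1; 0.048 -0.067 0.11 -10.3 1; 0.048 -0.067 0.11 -10.3 1"
}}

```text
clock: 1.1
tool_pos: [0.5084, 0.0478, 0.2955]
ee_rot: [0.641, 0.768, 0.0, 0.001]
contact_force: [0.2, 0.9, 0.0]
gripper_width: -0.0002
finger_force: 0.0
```

```bash
python3 - <<'E'
from cell import ctrl, eyes
import cv2
from scipy.spatial.transform import Rotation as R
s=ctrl.observe();print({k:s[k] for k in("clock","tool_pos","contact_force","gripper_width")},R.from_quat(s["ee_rot"]).as_matrix().round(3))
w=eyes.capture("wrist");cv2.imwrite("pics/w1.png",w[:,:,::-1])
i=eyes.capture("side")[145:295,245:445,::-1]
cv2.imwrite("pics/s1.png",cv2.resize(i,None,fx=4,fy=4,interpolation=cv2.INTER_CUBIC))
E
```

```text
{'clock': 1.1, 'tool_pos': array([0.5083992 , 0.04784348, 0.29548214]), 'contact_force': array([0.2253904 , 0.8590477 , 0.02235329]), 'gripper_width': -0.0001641352663139066} [[-0.179  0.984  0.002]
 [ 0.984  0.179 -0.   ]
 [-0.     0.001 -1.   ]]
```

View pics/w1.png

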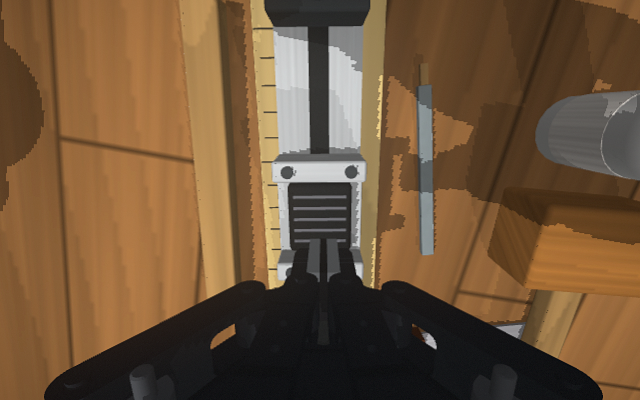

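View pics/s1.png

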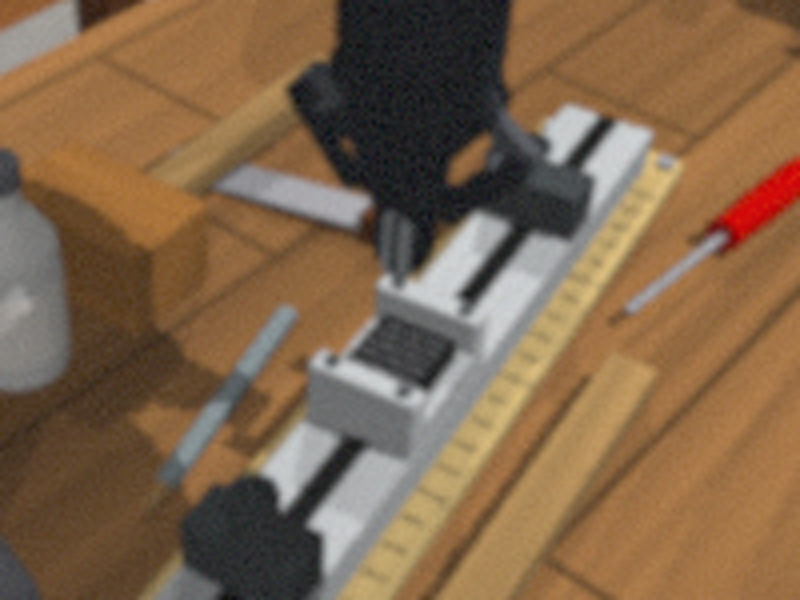

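The wrist picture shows the rail straight up the image, with the knob-side cheek holes at (287,172) and (351,172), the slot at x≈319, and the fingers in line with it. In the side picture the tip hovers at about (400,270), clear of the cheeks. I'll check the centring with the wrist rays.

```bash
cat >> h.py <<'E'
def wray(p,z,tz):
    c=eyes.calibration("wrist");x=(np.array(p,float)-[c["cx"],c["cy"]])/[c["fx"],c["fy"]];u=x.copy()
    for _ in range(10):u=x/(1+c["k1"]*(u@u))
    E=np.array(c["hand_eye"]);d=E[:3,:3]@np.r_[u,1];o=E[:3,3];return (o+d*(tz-z-o[2])/d[2])[:2]
E
python3 - <<'E'
from h import *
for p,z in(((287,172),.078),((351,172),.078),((289,183),.066),((351,183),.066),((290,249),.066),((319,150),.04),((319,30),.04),((268,25),.04),((365,25),.04)):print(p,wray(p,z,.2955).round(4))
E
```

```text
(287, 172) [ 0.0336 -0.0211]
(351, 172) [0.0336 0.0188]
(289, 183) [ 0.0238 -0.0215]
(351, 183) [0.0239 0.0201]
(290, 249) [-0.0245 -0.0223]
(319, 150) [ 0.0428 -0.0016]
(319, 30) [ 0.122  -0.0014]
(268, 25) [ 0.1249 -0.0351]
(365, 25) [0.125  0.0291]
```

Centred within about 1 mm and aligned, and the travel is confirmed at about 82 mm. Descending.

{"api": "send_rows", "payload": {
  "series": "-0.001 -0.001 0.02 0 1; -0.001 -0.001 0.038 0 1; -0.001 -0.001 0.045 0 1; -0.001 -0.001 0.05 0 1; -0.001 -0.001 0.053 0 1; -0.001 -0.001 0.055 0 1; -0.001 -0.001 0.055 0 1"
}}

```text
clock: 2.08
tool_pos: [0.5074, 0.0468, 0.2401]
ee_rot: [0.641, 0.768, 0.0, 0.0]
contact_force: [0.5, 0.1, 1.1]
gripper_width: -0.0002
finger_force: 0.2
```

{"api": "send_rows", "payload": {
  "series": "0 0 0.001 0 1; 0 0 0.002 0 1; 0 0 0.003 0 1; 0 0 0.004 0 1; 0 0 0.005 0 1; 0 0 0.006 0 1; 0 0 0.006 0 1"
}}

```text
clock: 2.95
tool_pos: [0.5076, 0.0468, 0.2349]
ee_rot: [0.641, 0.768, 0.0, 0.0]
contact_force: [-2.6, -0.6, 8.7]
gripper_width: 0.0001
finger_force: 4.7
```

{"api": "send_rows", "payload": {
  "series": "0 0 0.001 0 1; 0 0 0.002 0 1; 0 0 0.002 0 1; 0 0 0.002 0 1"
}}

```text
clock: 3.45
tool_pos: [0.5076, 0.0468, 0.233]
ee_rot: [0.641, 0.768, 0.0, 0.0]
contact_force: [-3.7, 0.9, 10.8]
gripper_width: 0.0003
finger_force: 5.0
```

{"api": "send_rows", "payload": {
  "series": "0.002 0 0 0 1; 0.005 0 0 0 1; 0.009 0 0 0 1; 0.014 0 0 0 1; 0.019 0 0 0 1; 0.024 0 0 0 1; 0.024 0 0 0 1"
}}

```text
clock: 4.32
tool_pos: [0.5031, 0.0706, 0.233]
ee_rot: [0.641, 0.768, 0.0, 0.0]
contact_force: [-4.0, -0.5, 9.6]
gripper_width: 0.0001
finger_force: 5.0
```

```bash
python3 - <<'E'
from cell import ctrl, eyes
import cv2
s=ctrl.observe();print(s["contact_force"],s["tool_pos"])
w=eyes.capture("wrist")[:300,200:450,::-1];cv2.imwrite("pics/w2.png",cv2.resize(w,None,fx=2,fy=2))
E
```

```text
[-3.96361371 -0.50254602  9.62209365] [0.50311844 0.07062114 0.23298622]
```

View pics/w2.png

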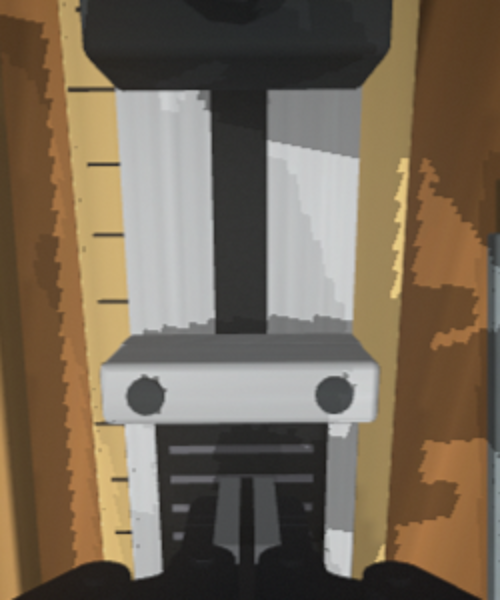

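The wrist picture shows the holes at full-image (273,198) and (367,198), the carriage's front edge at y≈168 and the base of the stop's face at y≈45. Now to see whether the carriage followed.

```bash
python3 - <<'E'
from h import *
for p,z in(((273.5,198),.078),((367,198),.078),((319,167.5),.041),((319,45),.04)):print(p,wray(p,z,.233).round(4))
E
```

```text
(273.5, 198) [ 0.0342 -0.0197]
(367, 198) [0.0342 0.02  ]
(319, 167.5) [ 0.0408 -0.0008]
(319, 45) [ 0.1006 -0.0007]
```

The carriage follows with no slip, and the gap is about 59.5 mm. Sliding on with slight overtravel, since the tip slips on the pad once the carriage meets the stop.

{"api": "send_rows", "payload": {
  "series": "0.003 0 0 0 1; 0.008 0 0 0 1; 0.014 0 0 0 1; 0.02 0 0 0 1; 0.026 0 0 0 1; 0.032 0 0 0 1; 0.038 0 0 0 1; 0.044 0 0 0 1; 0.049 0 0 0 1; 0.053 0 0 0 1; 0.056 0 0 0 1; 0.058 0 0 0 1; 0.06 0 0 0 1; 0.062 0 0 0 1; 0.064 0 0 0 1; 0.064 0 0 0 1"
}}

```text
clock: 6.38
tool_pos: [0.4924, 0.1322, 0.2333]
ee_rot: [0.64, 0.768, -0.001, 0.002]
contact_force: [-1.9, -6.5, 10.0]
gripper_width: -0.0
finger_force: 4.9
```

```bash
python3 - <<'E'
from cell import ctrl, eyes
import cv2
s=ctrl.observe();print(s["contact_force"],s["tool_pos"])
w=eyes.capture("wrist")[:300,200:450,::-1];cv2.imwrite("pics/w3.png",cv2.resize(w,None,fx=2,fy=2))
E
```

```text
[-1.85011982 -6.53217024 10.03364964] [0.49236901 0.13222431 0.23327095]
```

View pics/w3.png

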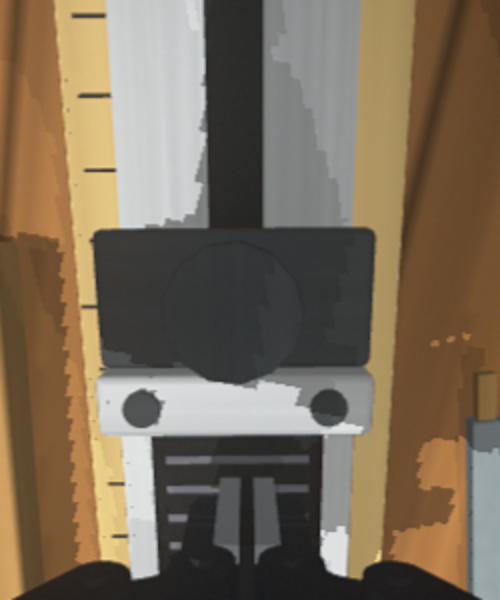

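The carriage is up against the knob stop: no gap is visible at zoom y≈368, and the reaction along the rail is -6.5 N. Lifting straight up.

{"api": "send_rows", "payload": {
  "series": "0 0 -0.002 0 1; 0 0 -0.004 0 1; 0 0 -0.006 0 1; 0 0 -0.008 0 1; 0 0 -0.011 0 1; 0 0 -0.016 0 1; 0 0 -0.03 0 1; 0 0 -0.06 0 1; 0 0 -0.09 0 1; 0 0 -0.1 0 1; 0 0 -0.1 0 1; 0 0 -0.1 0 1"
}}

```text
clock: 7.92
tool_pos: [0.4908, 0.1334, 0.3304]
ee_rot: [0.641, 0.768, -0.001, -0.001]
contact_force: [-0.1, 0.1, 0.2]
gripper_width: 0.0001
finger_force: 0.0
```

```bash
python3 - <<'E'
from cell import ctrl, eyes
import cv2
s=ctrl.observe();print(s["contact_force"],s["tool_pos"],s["clock"])
w=eyes.capture("wrist")[:300,200:450,::-1];cv2.imwrite("pics/w4.png",cv2.resize(w,None,fx=2,fy=2))
E
```

```text
[-0.05960193  0.07575437  0.21467861] [0.49083886 0.13336377 0.33039583] 7.925
```

View pics/w4.png

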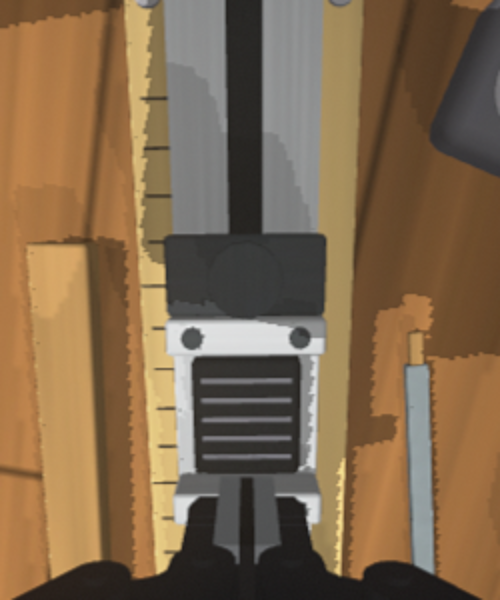

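The carriage sits against the stop at zoom y≈318, the pad is free, and the fingers are clear. One numeric gap check, then hand in if it passes: hole to far edge of the block should be 37 mm.

```bash
python3 - <<'E'
from h import *
from cell import hand_in
a=wray((320,117.5),.072,.3304);b=wray((320,169),.078,.3304);print(a,b,a-b)
if a[0]-b[0]<.039: print(hand_in())
E
```

```text
[ 0.06589993 -0.00085685] [ 0.02925743 -0.00087817] [3.66425018e-02 2.13138882e-05]
the job is handed in; nothing more can be done
None
```

The carriage is up against the knob stop, the fingers are lifted clear so the pad is free to spring up, and the job is handed in at about 8 s. The last check put hole to far edge of the block at 36.6 mm (37 mm expected when touching).

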